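Gauge the kettle filter and set its switch

ROBOT

A 6-joint arm with a two-finger parallel gripper is mounted at the origin on the work surface. World frame = base frame: x ahead of the robot, y to its left, z up, the work surface at z = 0. Lengths are in m, angles in rad, forces in N, time in s.
With the tool pointing down it reaches from about 0.35 to 0.975 m from the base axis. Payload 4.9 kg.
Tool frame: the origin (TCP) lies midway between the tips of the shut fingers; the grasp point (between the pads) lies 19 mm behind it; z points along the fingers, y is the line along which they close (so a half turn about z gives the same grasp; the last joint's range is limited). The gripper opens to 85 mm and grips with 20 to 120 N. Pads are 22 mm wide; open, the fingers measure 114 mm over their backs; the gripper's body (76 mm by 85 mm) begins 54 mm behind the grasp point. The pads swing forward as they close: fully open they stand 13 mm farther back than shut.
Start: joints at [1.115, 0.053, 1.613, -0, 1.476, -0.119], TCP at [0.207, 0.59, 0.231] pointing down, gripper open.
Joint ranges: [-3.01, 3.01], [-1.01, 2.22], [0.06, 2.58], [-1.02, 4.17], [0.09, 2.62], [-3.14, 3.14]. Speed limits (rad/s): [2.57, 2.57, 3.14, 3.14, 3.14, 3.14].

INTERFACE

Orientations are given as a rotation vector (axis times angle).
In Python, from station import ctrl, optics, job gives the robot as it stands.
- The arm moves only by the shell command python3 -m jog 'ROWS' [OPENING] [FORCE]. ROWS is JSON, a list of rows, each a list of 2 entries, a list of its own where there are three numbers: the shift along the tool's x, y, z in m, then the turn, a rotation vector about the tool's x, y, z in rad. A call has 1 to 5 rows; each row is the pose to reach, as a shift and turn from the pose commanded when the call began, along the tool's axes at that moment; what a row does not reach only later rows make up. A row lasts 1/10 s, in which the tool goes at most 50 mm and 8.59 degrees, less where a joint would pass 70% of its speed; a pose out of reach is approached as far as the arm can. A call with a gripper value outside its range is refused whole. OPENING is the opening, from 0 (shut) to 1 (fully open), set as the call begins (- or left out, the last holds). The fingers move at their own pace and stop on an object; FORCE is the grip in N (left out, the last holds). Time passes only in rows, so rows that repeat a pose let the fingers close. It gives the time, the measured TCP pose, the force, the opening and the grip force at its end, in the units of the state.
- ctrl.get_obs(): the state, without advancing time (a new reading comes with each control period).
- optics.get_image(name): name is "side" or "top" or "wrist"; returns a dict with "image" (420x560x3 uint8, blue, green, red), "fx", "fy", "cx", "cy" (pixels), "D" ([k1, k2, p1, p2, k3] as OpenCV has them; the pictures are not rectified), "rvec" (rotation vector, rad) and "tvec" (3), from world to camera coordinates, as OpenCV has them; the wrist camera has in their place "mount" (4x4, takes a point from camera to tool coordinates, whose origin is the TCP and whose axes are the flange's). Camera axes: x right, y down, z forward; pixel columns grow to the right and rows downward; lengths in m; the calibration is good to about 2 mm. A picture is of the moment at which its call begins: read the wrist's pose just before it. There is no depth.
- job.finish_job(): hands the job in; it is judged then, once.
The state is a dict: "t": time; "q": joint angles; "dq": joint speeds; "effort": joint torques, N m; "tool_pos": TCP position; "tool_rot": TCP orientation; "contact_force": force on the tool from outside, world axes, zero at the start; "wrist_torque": the same for the moment, N m; "opening": finger opening in m; "grip_force": force on a finger pad.
Only numpy, scipy, OpenCV 4.12 (cv2) and the standard library are available. Lean on these libraries where they do the work, as an engineer would, in place of code of your own. Each camera call takes 0.05 s, during which the arm holds its last target. There are 200 camera calls.

TASK

Check the kettle's water filter: take the wooden gauge stick out of its stand and push it straight down into the bore of the white filter cartridge, past the light drag of the wiper disc, until it stands on the hard bottom and you feel the cartridge just give on its spring, but never so hard that the spring is driven to its stop. Let go, leave the stick standing there, and read its red band against the rim of the bore: if the band still shows above the rim, throw the toggle switch on the kettle base all the way to the green dot; if the band has sunk out of sight, all the way to the red dot (if the rim cuts across the band either is right). Keep the stick upright, do not touch the cartridge with the hand, and leave the kettle and the other crockery where they stand.

Things in the scene. Friction and masses are not known exactly. Their poses are not given: they have to be found in the camera images.
- stick: Wooden gauge stick, 150 mm long, about 40 g, upright in the stand at the start. Origin at the centre of its lower tip, z up along it. Round shaft 14 mm wide, its lowest 7 mm tapering to 8 mm at the tip; from 105 to 150 mm above the tip a square dark handle, 18 x 18 mm (sides along the stick's x and y). A red band runs round the shaft from 41 to 47 mm above the tip.
- stand: Cork stand, fixed, 80 x 80 mm, 45 mm high, origin at the centre of its underside. A 16 mm bore, 35 mm deep, in its top holds the stick, whose tip starts 10 mm above the counter.
- station: Filter station, fixed: a grey base plate 130 x 130 mm, 22 mm thick, origin at the centre of its underside, with four 8 mm steel pins at (+-50, +-50) mm reaching 72 mm up. In its middle stands the white filter cartridge, a block 60 x 60 mm whose top is 110 mm above the counter.
- bore (a point): Centre of the mouth of the cartridge's upright blind bore, level with its top (110 mm above the counter at rest), z up; sinks with the cartridge. Bore 17 mm wide; depth unknown: on the hard bottom the stick's tip is 26 to 62 mm below this point. A wiper disc in it, 8 mm above the bottom, resists with 3 to 5 N until the stick has pushed it down onto the bottom, where it stays; nothing springs back.
- cartridge (a joint): How far the cartridge has sunk on its spring, m: 0 at rest, stop at 0.008. It bears about 8 N before it moves, then 2 N more per mm (and slight damping), so the wiper disc alone does not move it. Sunk 2 mm (about 12 N) or more, the stick is on the hard bottom; 6 mm (about 20 N) is too much. It springs back when unloaded.
- kettle_base: Black base of the kettle, fixed, 170 mm (its x) by 330 mm (its y), 22 mm thick, origin at the centre of its underside. The kettle stands on it at y = +75 mm. The toggle switch stands at y = -100 mm, with a green dot on the base on its +x side (62 mm from the pivot) and a red dot on its -x side.
- toggle (a joint): Angle of the toggle lever, rad: 0 = leaning fully to the red dot (base -x), 0.5 = upright, 1.0 = fully over to the green dot (base +x). Starts near the middle, stays where it is left, turns about the base's y axis with about 1 N at the tip, and has firm stops at both ends.
- toggle_tip (a point): Centre of the 26 mm yellow ball at the end of the toggle lever. The lever is an 80 mm long, 10 mm thick steel rod from its pivot 44 mm above the counter, over a housing 70 x 50 mm whose top is 47 mm above the counter; upright, the ball's centre is 124 mm above the counter.
- kettle: Brushed steel kettle, loose on its base, 152 mm in diameter at the foot, 184 mm high, black handle to its +x (to 123 mm from the axis), short spout to -x. Origin at the centre of its underside.
- cup: White ceramic mug, 76 mm in diameter, 75 mm high, handle to its +y; origin under its centre. Bystander.
- saucer: Ochre melamine saucer, 140 mm in diameter, 18 mm high; origin under its centre. Bystander.
- sugar_jar: Glass sugar jar with a wire clamp latch on its -x side, 90 mm in diameter, 118 mm high; origin under its centre. Bystander.
- tea_tin: Green tea tin, 72 mm in diameter, 100 mm high; origin under its centre. Bystander.
- glass: Green tea glass, 64 mm in diameter, 90 mm high; origin under its centre. Bystander.
- spoon: Steel spoon lying flat, 150 mm long along its x; bystander.
There are look-alikes about, which are no part of the job. Of the things like the station, leave any that is yellow; of the rest the smaller one is meant.

How it is judged:
By the outcome, as a careful person would: the job done as asked, in the order asked, and still so for the second after the job is handed in, with the robot touching nothing.
It also fails if it takes over 51 s, if anything falls off the work surface, if the arm or the gripper's body presses on something with over 40 N, if the wrist force passes 120 N, or if a joint passes its speed limit or range.

## Working session

There is one attempt and no reset: what is moved stays moved. The work goes in short steps, Python scripts to look and compute and a shell command to move; the robot and the scene stay as the last step left them, time stands still between calls to the robot, and variables do not carry over. Pictures are saved under pics/ and viewed, at most 10 in all, crops included, and the job is handed in when it is done.

```bash
ls; mkdir -p pics; cat > h.py <<'E'
import cv2,numpy as np
from station import ctrl,optics,job
def grab(n,save=None):
    o=ctrl.get_obs(); d=optics.get_image(n); d['o']=o
    if save: cv2.imwrite('pics/'+save,d['image'])
    K=np.array([[d['fx'],0,d['cx']],[0,d['fy'],d['cy']],[0,0,1.]])
    if 'mount' in d:
        T=np.eye(4);T[:3,:3]=cv2.Rodrigues(np.array(o['tool_rot'],float))[0];T[:3,3]=o['tool_pos']
        M=T@np.array(d['mount']); R=M[:3,:3];c=M[:3,3]
    else:
        R=cv2.Rodrigues(np.array(d['rvec'],float))[0].T; c=-R@np.array(d['tvec'],float).ravel()
    d.update(K=K,R=R,c=c); return d
def ray(d,uv):
    p=cv2.undistortPoints(np.array([[uv]],float),d['K'],np.array(d['D'],float))[0,0]
    return d['R']@np.array([p[0],p[1],1.])
def onz(d,uv,z):
    r=ray(d,uv); return d['c']+r*(z-d['c'][2])/r[2]
def tri(d1,u1,d2,u2):
    a,b=ray(d1,u1),ray(d2,u2); s=np.linalg.lstsq(np.c_[a,-b],d2['c']-d1['c'],rcond=None)[0]
    p,q=d1['c']+a*s[0],d2['c']+b*s[1]; return (p+q)/2,np.linalg.norm(p-q)
def proj(d,P):
    r=cv2.Rodrigues(d['R'].T)[0]; return cv2.projectPoints(np.array([P],float),r,-d['R'].T@d['c'],d['K'],np.array(d['D'],float))[0][0,0]
E
python3 - <<'E'
from h import *
import pickle
for n in('top','side'):
    d=grab(n,n+'0.png'); pickle.dump(d,open(n+'.pkl','wb')); print(n,d['c'])
o=ctrl.get_obs();print(o['tool_rot'],o['t'],o['contact_force'])
E
```

```text
pics
top [0.3792023  0.01429107 1.36463466]
side [-0.06003041 -0.52948701  0.71934182]
[-5.26479551e-01 -3.09663456e+00  2.81884154e-03] 0.1 [ 0.53465369  0.07320668 -0.16471595]
```

View pics/top0.png

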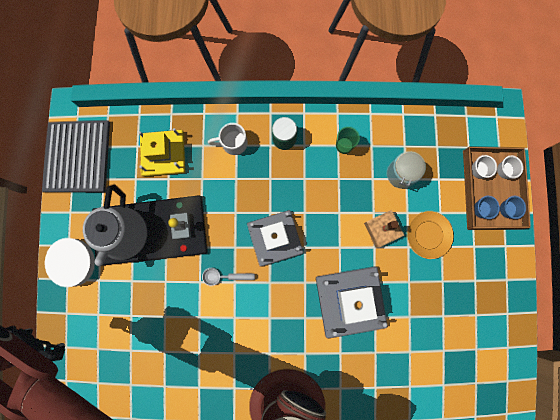

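View pics/side0.png

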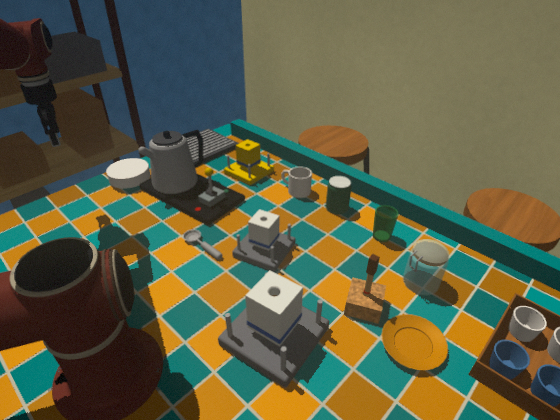

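The top view shows the stick in its cork stand at about (385,230), the smaller grey station at (275,238), and the toggle's yellow ball at (173,222). The larger grey and the yellow stations are the look-alikes. I'll enlarge crops for accurate pixels.

```bash
python3 - <<'E'
from h import *
import pickle
t=pickle.load(open('top.pkl','rb'))['image'];s=pickle.load(open('side.pkl','rb'))['image']
def c(im,x,y,w=66,h=50,k=6): 
    a=cv2.resize(im[y:y+h,x:x+w],None,fx=k,fy=k,interpolation=cv2.INTER_CUBIC)
    for i in range(0,w,10): cv2.putText(a,str(x+i),(i*k,8),0,.3,(255,255,255),1);cv2.line(a,(i*k,10),(i*k,14),(255,255,255),1)
    for i in range(0,h,10): cv2.putText(a,str(y+i),(0,i*k+4),0,.3,(255,255,255),1)
    return a
m=np.vstack([np.hstack([c(t,245,210),c(t,360,200)]),np.hstack([c(s,235,205,66,68,4)[:272,:264].copy(),c(s,340,253,66,68,4),c(s,180,160,66,68,4)]) if 0 else np.hstack([c(s,235,205),c(s,340,250)])])
cv2.imwrite('pics/crop1.png',m)
m=np.hstack([c(t,145,190,66,70),c(s,175,155,66,70)]);cv2.imwrite('pics/crop2.png',m)
E
```

```text
(no output)
```

View pics/crop1.png

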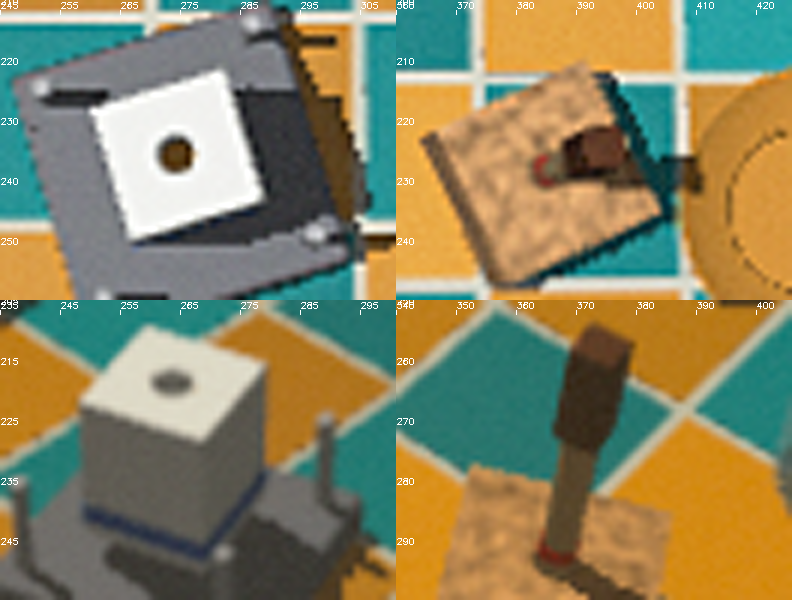

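View pics/crop2.png

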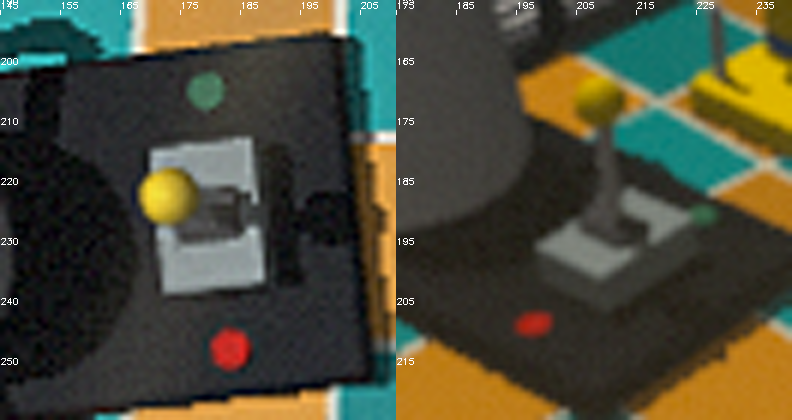

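```bash
python3 - <<'E'
from h import *
import pickle
t=pickle.load(open('top.pkl','rb'));s=pickle.load(open('side.pkl','rb'))
for n,a,b,z in(('bore',(274.5,235.7),(263.7,218.8),.11),('handle',(394.8,224.2),(374.8,257.5),.16),('ball',(173,222.5),(209,171.7),.124)):
    print(n,*tri(t,a,s,b),onz(t,a,z),onz(s,b,z))
for n,u in(('green',(179.2,205.2)),('red',(183.3,248.2))):print(n,onz(t,u,.022))
print('stand corners',[onz(t,u,.045).round(4)[:2] for u in((364.5,222.5),(393,210.5),(405,235),(378,247.5))])
print('cart corners',[onz(t,u,.11).round(4)[:2] for u in((260,228),(282,221.5),(289,243),(267.5,250.5))])
# band/rim reading line of sight; tool axes
o=ctrl.get_obs(); print(cv2.Rodrigues(np.array(o['tool_rot']))[0].round(3))
d=t
print(grab('wrist')['mount'])
E
```

```text
bore [0.47361067 0.03375265 0.10994724] 0.0018990321060239033 [0.47432299 0.03312698 0.11      ] [0.47281255 0.03428807 0.11      ]
handle [ 0.49950499 -0.27516976  0.15995103] 0.0013956675639083922 [ 0.49993151 -0.27573403  0.16      ] [ 0.4988715  -0.27473461  0.16      ]
ball [0.5065028  0.30151287 0.12457042] 0.0011484705200660334 [0.50702213 0.30130044 0.124     ] [0.50661086 0.30268992 0.124     ]
green [0.56749557 0.3083596  0.022     ]
red [0.44436929 0.29310719 0.022     ]
stand corners [array([ 0.5163, -0.2174]), array([ 0.5502, -0.2994]), array([ 0.481 , -0.3318]), array([ 0.4463, -0.2541])]
cart corners [array([0.4946, 0.0715]), array([0.512 , 0.0134]), array([ 0.4551, -0.0051]), array([0.4353, 0.0514])]
[[-0.944  0.33  -0.001]
 [ 0.33   0.944 -0.002]
 [ 0.    -0.002 -1.   ]]
[[-7.24654831e-04 -9.65342204e-01 -2.60986406e-01  6.52284242e-02]
 [ 9.99999597e-01 -8.37647838e-04  3.21711281e-04 -2.31184449e-04]
 [-5.29176175e-04 -2.60986068e-01  9.65342422e-01 -1.43920944e-01]
 [ 0.00000000e+00  0.00000000e+00  0.00000000e+00  1.00000000e+00]]
```

```bash
cat > g.py <<'E'
import sys
from h import *
from scipy.spatial.transform import Rotation as S
x,y,z,yaw=map(float,sys.argv[1:5]); a=np.radians(yaw)
o=ctrl.get_obs(); R=S.from_rotvec(o['tool_rot']).as_matrix()
yy=np.array([np.cos(a),np.sin(a),0]); zz=np.array([0,0,-1.]); G=np.c_[np.cross(yy,zz),yy,zz]
print('t',o['t'],'shift',(R.T@(np.array([x,y,z])-o['tool_pos'])).round(4),'turn',S.from_matrix(R.T@G).as_rotvec().round(4),'F',np.array(o['contact_force']).round(2),'op',o['opening'])
E
python3 g.py 0.44 0.2 0.40 40; python3 g.py 0.46 -0.25 0.40 22.5;python3 g.py 0.207 0.59 0.35 60
```

```text
t 0.15 shift [-0.3492 -0.2906 -0.1693] turn [-1.600e-03  2.000e-04  5.359e-01] F [ 0.26 -0.1  -0.88] op 0.08545154878580925
t 0.15 shift [-0.5168 -0.7087 -0.1686] turn [-1.600e-03  5.000e-04  8.413e-01] F [ 0.26 -0.1  -0.88] op 0.08545154878580925
t 0.15 shift [-0.0004  0.0006 -0.1197] turn [-0.0016 -0.      0.1868] F [ 0.26 -0.1  -0.88] op 0.08545154878580925
```

```bash
python3 -m jog '[[[0,0,-0.05],[0,0,0]],[[0,0,-0.1],[0,0,0]],[[0,0,-0.12],[0,0,0]],[[-0.35,-0.29,-0.17],[0,0,0.53]],[[-0.35,-0.29,-0.17],[0,0,0.53]]]' 0.6 60
for i in 1 2; do :; done; python3 g.py 0.45 0.2 0.40 40;python3 g.py 0.5 -0.275 0.30 22.5
```

```text
t: 0.65
tool_pos: [0.2578, 0.5044, 0.3629]
tool_rot: [0.988, 2.982, 0.001]
contact_force: [-0.4, -0.6, -0.2]
opening: 0.051
grip_force: 0.0
t 0.65 shift [-0.3359 -0.1293 -0.0371] turn [8.000e-04 2.000e-04 2.325e-01] F [-0.37 -0.6  -0.23] op 0.05097982972190929
t 0.65 shift [-0.6597 -0.4804  0.0627] turn [0.0009 0.     0.5379] F [-0.37 -0.6  -0.23] op 0.05097982972190929
```

```bash
R='x'; python3 -m jog '[[[-0.66,-0.48,0],[0,0,0.538]],[[-0.66,-0.48,0],[0,0,0.538]],[[-0.66,-0.48,0],[0,0,0.538]],[[-0.66,-0.48,0],[0,0,0.538]],[[-0.66,-0.48,0],[0,0,0.538]]]' | head -2
python3 g.py 0.5 -0.275 0.28 22.5
```

```text
t: 1.15
tool_pos: [0.3329, 0.2644, 0.3619]
t 1.15 shift [-0.5622 -0.0535  0.082 ] turn [0.0002 0.0002 0.0026] F [ 0.89 -0.52 -0.21] op 0.050985060752171754
```

```bash
python3 -m jog '[[[-0.562,-0.0535,0.082],[0,0,0]],[[-0.562,-0.0535,0.082],[0,0,0]],[[-0.562,-0.0535,0.082],[0,0,0]],[[-0.562,-0.0535,0.082],[0,0,0]],[[-0.562,-0.0535,0.082],[0,0,0]]]' | head -2
python3 g.py 0.5 -0.275 0.28 22.5
```

```text
t: 1.65
tool_pos: [0.4063, 0.028, 0.326]
t 1.65 shift [-0.3157 -0.0304  0.046 ] turn [0.0009 0.0003 0.0032] F [0.87 1.33 0.12] op 0.051465891305880154
```

```bash
python3 - <<'E'
from h import *
import pickle
grab('wrist');grab('wrist')
d=grab('wrist','w1.png');pickle.dump(d,open('w1.pkl','wb'));print(d['o']['tool_pos'],d['o']['dq'],proj(d,(.4736,.0338,.11)))
E
python3 -m jog '[[[-0.316,-0.030,0.046],[0,0,0]],[[-0.316,-0.030,0.046],[0,0,0]],[[-0.316,-0.030,0.046],[0,0,0]],[[-0.316,-0.030,0.046],[0,0,0]],[[-0.316,-0.030,0.046],[0,0,0]]]' | head -2
python3 g.py 0.5 -0.275 0.28 22.5
```

```text
[0.40645835 0.02507417 0.32438029] [ 0.10581081 -0.01852171 -0.01031484  0.0566606   0.03461439  0.06605487] [348.74744072 195.15435673]
t: 2.3
tool_pos: [0.4807, -0.2065, 0.2905]
t 2.3 shift [-0.0707 -0.0088  0.0105] turn [0.001  0.0002 0.0057] F [-0.2   0.63 -0.7 ] op 0.0513094166859025
```

View pics/w1.png

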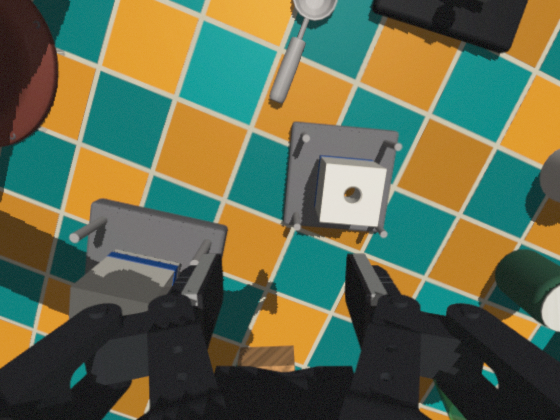

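The wrist view shows the station's bore at about (352,195), close to the predicted (349,195). Now the stick.

```bash
python3 -m jog '[[[-0.071,-0.009,0.010],[0,0,0]],[[-0.071,-0.009,0.010],[0,0,0]],[[-0.071,-0.009,0.010],[0,0,0]],[[-0.071,-0.009,0.010],[0,0,0]]]' | head -2
python3 - <<'E'
from h import *
import pickle
d=pickle.load(open('w1.pkl','rb'));g=cv2.cvtColor(d['image'],cv2.COLOR_BGR2GRAY)
r=g[180:212,335:372].astype(int);m=(r<150);n,l,st,ce=cv2.connectedComponentsWithStats(m.astype(np.uint8))
for i in range(1,n):
    if 30<st[i,4]<500: print(st[i],ce[i]+[335,180],onz(d,ce[i]+[335,180],.11))
d=grab('wrist','w2.png');pickle.dump(d,open('w2.pkl','wb'));print(d['o']['tool_pos'],d['o']['dq'],proj(d,(.4995,-.275,.16)))
u=proj(d,(.4995,-.275,.16)).astype(int);a=d['image'][max(0,u[1]-70):u[1]+80,u[0]-100:u[0]+100]
print(u[1]-70,u[0]-100)
cv2.imwrite('pics/w2c.png',cv2.resize(a,None,fx=4,fy=4,interpolation=cv2.INTER_CUBIC))
E
```

```text
t: 2.7
tool_pos: [0.4994, -0.2738, 0.2803]
[  9   7  17  16 199] [352.46231156 194.14572864] [0.4766472  0.03616898 0.11      ]
[ 0.49936438 -0.27381052  0.28030504] [ 1.31229429e-02 -2.80559087e-02  1.06152259e-02 -2.61916421e-03
  6.13165092e-05 -3.92044136e-03] [282.68815788 202.64349042]
132 182
```

View pics/w2c.png

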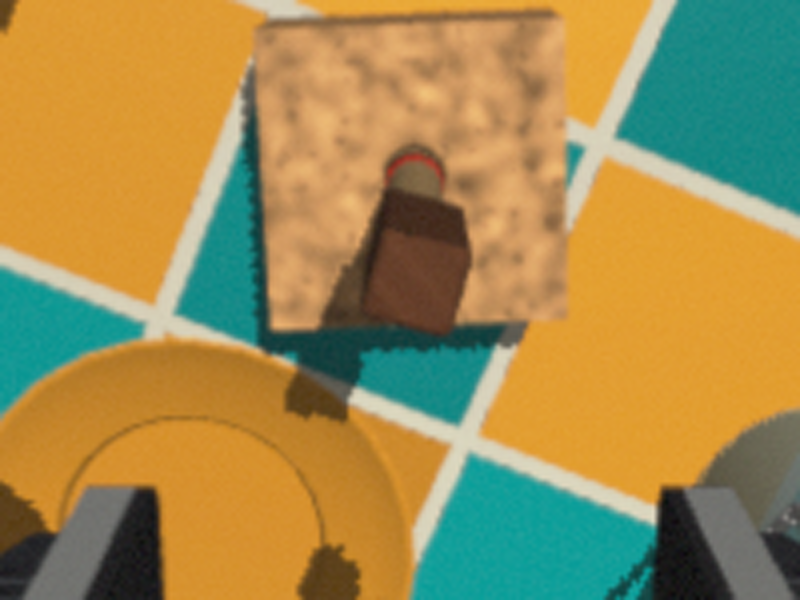

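The handle is turned about 17–20° relative to the stand; its top-face corners are at crop (385,228), (470,258), (445,335) and (362,310).

```bash
python3 - <<'E'
from h import *
import pickle
d=pickle.load(open('w2.pkl','rb'))
P=np.array([onz(d,(182+x/4,132+y/4),.16)[:2] for x,y in((385,228),(470,258),(445,335),(362,310))])
print(P.round(4),P.mean(0))
for i in range(4):
    v=P[(i+1)%4]-P[i];print(np.linalg.norm(v),np.degrees(np.arctan2(v[1],v[0]))%90)
E
python3 g.py 0.4995 -0.275 0.28 4.5
```

```text
[[ 0.4924 -0.2667]
 [ 0.5092 -0.2658]
 [ 0.5108 -0.2813]
 [ 0.4945 -0.2829]] [ 0.50174124 -0.27416541]
0.016814539174568547 2.889474856552157
0.015612747360381627 5.757023390305562
0.016394353010916032 5.351283865192187
0.016342722099996557 7.157916402636758
t 2.75 shift [-0.0015 -0.0004  0.0007] turn [ 3.000e-04 -5.000e-04  3.195e-01] F [-0.48 -0.18  0.92] op 0.05150047743279528
```

```bash
python3 -m jog '[[[-0.0005,0.001,0],[0,0,0.305]],[[-0.0005,0.001,0],[0,0,0.305]],[[-0.0005,0.001,0.05],[0,0,0.305]],[[-0.0005,0.001,0.1],[0,0,0.305]],[[-0.0005,0.001,0.14],[0,0,0.305]]]' | head -4
python3 g.py 0.501 -0.2745 0.123 5.3
```

```text
t: 3.25
tool_pos: [0.4998, -0.2728, 0.1389]
tool_rot: [-2.115, -2.323, -0.001]
contact_force: [0.6, -0.4, -0.8]
t 3.25 shift [-0.0018  0.0011  0.0159] turn [ 0.0002 -0.0003  0.0011] F [ 0.57 -0.45 -0.84] op 0.05084979918143126
```

```bash
python3 -m jog '[[[-0.0015,0.001,0.016],[0,0,0]],[[-0.0015,0.001,0.016],[0,0,0]],[[-0.0015,0.001,0.016],[0,0,0]]]' 
python3 -m jog '[[[0,0,0],[0,0,0]],[[0,0,0],[0,0,0]],[[0,0,0],[0,0,0]],[[0,0,0],[0,0,0]],[[0,0,0],[0,0,0]]]' 0 60
python3 -m jog '[[[0,0,0],[0,0,0]],[[0,0,0],[0,0,0]]]'
```

```text
t: 3.55
tool_pos: [0.5024, -0.2769, 0.1269]
tool_rot: [2.115, 2.319, 0.001]
contact_force: [-0.2, -0.2, 0.4]
opening: 0.0509
grip_force: 0.0
t: 4.05
tool_pos: [0.502, -0.2778, 0.1271]
tool_rot: [2.116, 2.318, -0.0]
contact_force: [-1.2, -0.3, 5.8]
opening: 0.0171
grip_force: 58.4
t: 4.25
tool_pos: [0.502, -0.2778, 0.1271]
tool_rot: [2.116, 2.318, -0.0]
contact_force: [-2.2, 1.0, 6.8]
opening: 0.017
grip_force: 58.4
```

```bash
python3 -m jog '[[[0,0,-0.02],[0,0,0]],[[0,0,-0.045],[0,0,0]],[[0,0,-0.09],[0,0,0]],[[0,0,-0.13],[0,0,0]],[[0,0,-0.13],[0,0,0]]]' 
python3 - <<'E'
from h import *
import pickle
d=grab('side','s1.png');pickle.dump(d,open('s1.pkl','wb'))
e=grab('wrist','w3.png');pickle.dump(e,open('w3.pkl','wb'))
o=ctrl.get_obs();print(o['tool_pos'],o['contact_force'],o['wrist_torque'],o['dq'])
p=np.array(o['tool_pos'])
for k in(0,-.117):print(proj(d,p+[0,0,k]),proj(e,p+[0,0,k]))
a=d['image'];u=proj(d,p+[0,0,-.04]).astype(int);x0,y0=u[0]-50,u[1]-75;print(x0,y0)
A=cv2.resize(a[y0:y0+150,x0:x0+100],(400,600),interpolation=2)
b=e['image'];v=proj(e,p+[0,0,-.06]).astype(int);X0=v[0]-50;Y0=min(max(0,v[1]-75),270);print(X0,Y0)
B=cv2.resize(b[Y0:Y0+150,X0:X0+100],(400,600),interpolation=2)
cv2.imwrite('pics/c3.png',np.hstack([A,B]))
E
python3 g.py 0.4745 0.0345 0.255 5.3
```

```text
t: 4.75
tool_pos: [0.5039, -0.2789, 0.2632]
tool_rot: [2.109, 2.31, 0.003]
contact_force: [0.2, -1.4, -0.5]
opening: 0.0175
grip_force: 59.1
[ 0.50168916 -0.27721299  0.25640058] [-0.66507548  1.11718094 -0.73497211] [-0.00070233 -0.00870066  0.00452084] [-0.00101301  0.02998974  0.05690877  0.001302    0.00140103 -0.00026117]
[384.29377406 221.63889335] [280.11722242 263.58308949]
[375.00449487 264.35735577] [280.51536426 199.12695424]
330 162
230 147
t 4.85 shift [0.3129 0.0012 0.0007] turn [ 0.0028  0.0023 -0.0016] F [-0.67  1.12 -0.73] op 0.01718166372524038
```

View pics/c3.png

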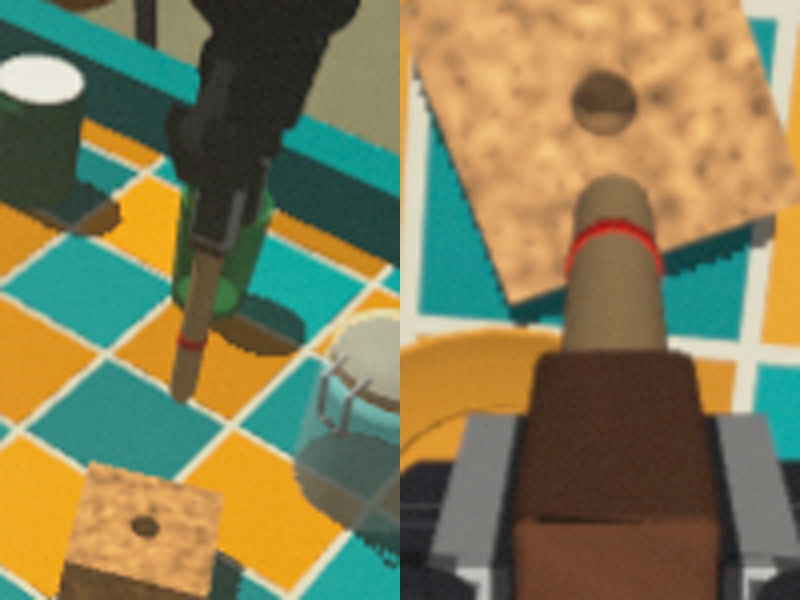

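The stick is out and held upright in the jaws, with the tip at about wrist pixel (283,195). Next stop is above the bore.

```bash
python3 -m jog '[[[0.04,0,0],[0,0,0]],[[0.09,0,0],[0,0,0]],[[0.14,0,0],[0,0,0]],[[0.19,0,0],[0,0,0]],[[0.24,0.001,0],[0,0,0]]]'|head -2
python3 -m jog '[[[0.04,0,0],[0,0,0]],[[0.06,0,0],[0,0,0]],[[0.07,0,0],[0,0,0]],[[0.07,0,0],[0,0,0]],[[0.07,0,0],[0,0,0]]]'
python3 - <<'E'
from h import *
import pickle
e=grab('wrist','w4.png');pickle.dump(e,open('w4.pkl','wb'))
d=grab('side','s4.png');pickle.dump(d,open('s4.pkl','wb'));f=grab('top');pickle.dump(f,open('t4.pkl','wb'))
q=[np.array(ctrl.get_obs()['tool_pos'])]; print(e['o']['tool_pos'],d['o']['tool_pos'],f['o']['tool_pos'],d['o']['contact_force'],e['o']['dq'])
p=np.array(d['o']['tool_pos'])
a=e['image'];A=cv2.resize(a[130:280,230:330],(400,600),interpolation=2)
u=proj(d,(.4736,.0338,.13)).astype(int);print(u)
B=cv2.resize(d['image'][u[1]-45:u[1]+30,u[0]-25:u[0]+25],(400,600),interpolation=2)
cv2.imwrite('pics/c4.png',np.hstack([A,B]))
E
```

```text
t: 5.35
tool_pos: [0.4787, -0.0357, 0.2521]
t: 5.85
tool_pos: [0.4737, 0.0314, 0.2536]
tool_rot: [-2.118, -2.319, 0.002]
contact_force: [-0.2, -1.0, -0.4]
opening: 0.0173
grip_force: 59.1
[0.47373756 0.0313639  0.25359071] [0.47387011 0.03110207 0.25382286] [0.47397415 0.0309979  0.25406276] [ 0.00219865 -0.31112099 -0.64017742] [-0.01668776 -0.0001941  -0.01019746  0.0022633   0.00342953  0.00184019]
[263 212]
```

View pics/c4.png

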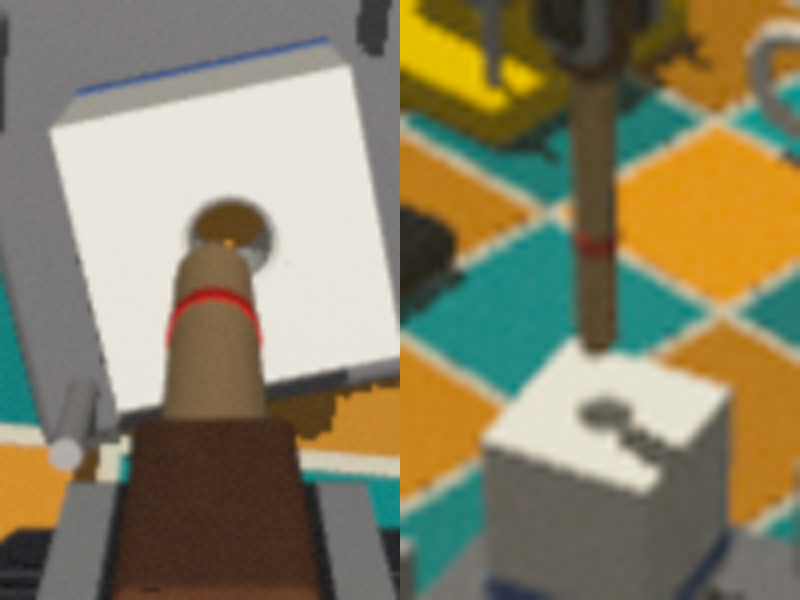

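```bash
python3 - <<'E'
from h import *
import pickle
e=pickle.load(open('w4.pkl','rb'));d=pickle.load(open('s4.pkl','rb'))
for z in(.134,.1366,.139):
    t=onz(e,(283.5,195.3),z);b=onz(e,(287.8,189.3),.11);print('wrist',z,t[:2].round(4),b[:2].round(4),(b-t)[:2].round(4))
    t=onz(d,(262.6,210.2),z);b=onz(d,(263.6,218.5),.11);print('side',t[:2].round(4),b[:2].round(4),(b-t)[:2].round(4))
p,g=tri(e,(283.5,195.3),d,(262.6,210.2));print(p,g);p,g=tri(e,(287.8,189.3),d,(263.6,218.5));print(p,g)
# tilt: band vs tip in side
a=onz(d,(262.6,210.2),.137)
print('vertical through tip at +75mm in side crop x:',(proj(d,a+[0,0,.085])-[238,167])*8+[400,0],'wrist',(proj(e,onz(e,(283.5,195.3),.137)+[0,0,.09])-[230,130])*4)
E
python3 g.py 0.474 0.031 0.2536 5.3
```

```text
wrist 0.134 [0.4736 0.036 ] [0.477  0.0357] [ 0.0035 -0.0003]
side [0.4747 0.0395] [0.4735 0.0354] [-0.0012 -0.0041]
wrist 0.1366 [0.4735 0.0366] [0.477  0.0357] [ 0.0035 -0.0009]
side [0.4723 0.0369] [0.4735 0.0354] [ 0.0012 -0.0016]
wrist 0.139 [0.4735 0.0372] [0.477  0.0357] [ 0.0036 -0.0014]
side [0.4701 0.0346] [0.4735 0.0354] [0.0034 0.0008]
[0.47306764 0.03690886 0.13637854] 0.0011266432035455592
[0.47604721 0.03621698 0.10845846] 0.0025705441837053722
vertical through tip at +75mm in side crop x: [590.00985531 119.35896345] wrist [212.79607075 424.73744707]
t 6.0 shift [ 0.     -0.      0.0006] turn [-0.0005  0.0001 -0.0033] F [-0.02 -0.03  0.64] op 0.01679463949104169
```

```bash
python3 -m jog '[[[-0.001,0.003,0],[0,0,0]],[[-0.001,0.003,0.01],[0,0,0]],[[-0.001,0.003,0.018],[0,0,0]],[[-0.001,0.003,0.022],[0,0,0]],[[-0.001,0.003,0.022],[0,0,0]]]'
python3 - <<'E'
from h import *
import pickle
e=grab('wrist','w5.png');pickle.dump(e,open('w5.pkl','wb'));d=grab('side','s5.png')
print(e['o']['tool_pos'],d['o']['contact_force'])
A=cv2.resize(e['image'][130:280,230:330],(400,600),interpolation=2)
B=cv2.resize(d['image'][167:242,238:288],(400,600),interpolation=2)
cv2.imwrite('pics/c5.png',np.hstack([A,B]))
E
```

```text
t: 6.5
tool_pos: [0.4762, 0.0314, 0.2309]
tool_rot: [-2.117, -2.319, 0.002]
contact_force: [-0.7, -0.4, -0.4]
opening: 0.0172
grip_force: 59.1
[0.47624001 0.03138944 0.23091079] [ 0.00468711  0.44033803 -0.43767535]
```

View pics/c5.png

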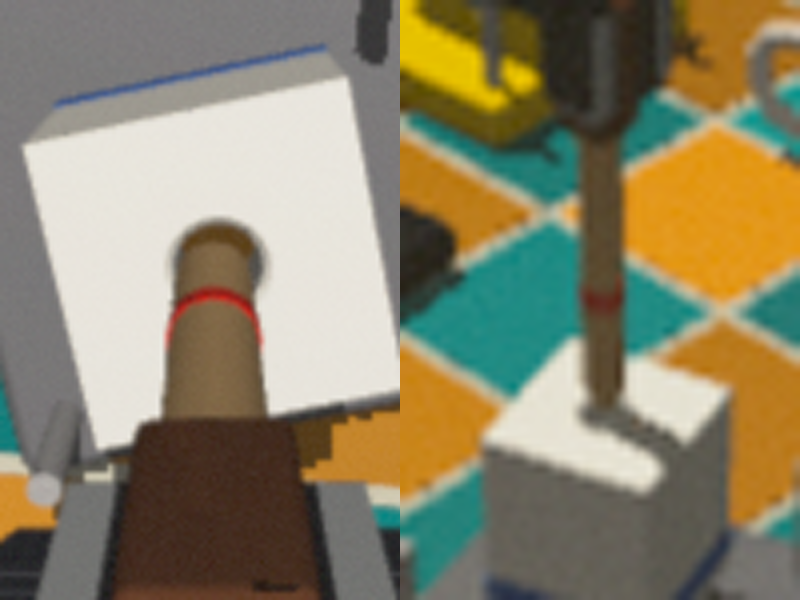

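The tip is just at the rim, about 0.9 mm short along tool y (bore centre at crop (219,265), stick at 214). I'll correct that and go in.

```bash
python3 -m jog '[[[0,0.0008,0],[0,0,0]],[[0,0.0008,0.004],[0,0,0]],[[0,0.0008,0.008],[0,0,0]],[[0,0.0008,0.012],[0,0,0]],[[0,0.0008,0.012],[0,0,0]]]'
```

```text
t: 7.1
tool_pos: [0.4773, 0.0315, 0.2194]
tool_rot: [-2.117, -2.319, 0.002]
contact_force: [-1.0, -0.5, -1.1]
opening: 0.0168
grip_force: 59.1
```

```bash
python3 -m jog '[[[0,0,0.003],[0,0,0]],[[0,0,0.005],[0,0,0]],[[0,0,0.008],[0,0,0]],[[0,0,0.008],[0,0,0]]]'|sed -n 1,4p
python3 -m jog '[[[0,0,0.002],[0,0,0]],[[0,0,0.003],[0,0,0]],[[0,0,0.003],[0,0,0]]]'|sed -n 1,4p
```

```text
t: 7.5
tool_pos: [0.4775, 0.0315, 0.2119]
tool_rot: [-2.118, -2.32, 0.001]
contact_force: [-0.2, -0.1, 0.3]
t: 7.8
tool_pos: [0.4777, 0.0314, 0.2093]
tool_rot: [-2.118, -2.32, 0.0]
contact_force: [0.5, -0.1, 0.6]
```

```bash
python3 -m jog '[[[0,0,0.002],[0,0,0]],[[0,0,0.004],[0,0,0]],[[0,0,0.006],[0,0,0]],[[0,0,0.006],[0,0,0]]]'|sed -n 1,4p
```

```text
t: 8.2
tool_pos: [0.4775, 0.0315, 0.203]
tool_rot: [-2.118, -2.32, 0.001]
contact_force: [0.5, -1.0, -0.7]
```

```bash
python3 -m jog '[[[0,0,0.002],[0,0,0]],[[0,0,0.004],[0,0,0]],[[0,0,0.006],[0,0,0]],[[0,0,0.006],[0,0,0]]]'|sed -n 1,4p
```

```text
t: 8.6
tool_pos: [0.4775, 0.0314, 0.197]
tool_rot: [-2.118, -2.32, 0.001]
contact_force: [-0.5, 0.6, -0.7]
```

```bash
python3 -m jog '[[[0,0,0.002],[0,0,0]],[[0,0,0.004],[0,0,0]],[[0,0,0.006],[0,0,0]],[[0,0,0.006],[0,0,0]]]'|sed -n 1,4p
```

```text
t: 9.0
tool_pos: [0.478, 0.0314, 0.1919]
tool_rot: [2.118, 2.32, 0.001]
contact_force: [-1.7, -0.2, 3.5]
```

```bash
python3 -m jog '[[[0,0,0.001],[0,0,0]],[[0,0,0.002],[0,0,0]],[[0,0,0.002],[0,0,0]]]'|sed -n '2p;4p'
python3 -m jog '[[[0,0,0.001],[0,0,0]],[[0,0,0.001],[0,0,0]]]'|sed -n '2p;4p'
```

```text
tool_pos: [0.478, 0.0314, 0.1895]
contact_force: [1.2, -1.0, 3.5]
tool_pos: [0.4779, 0.0314, 0.1884]
contact_force: [0.5, 0.2, 4.0]
```

```bash
python3 -m jog '[[[0,0,0.001],[0,0,0]],[[0,0,0.001],[0,0,0]]]'|sed -n '2p;4p'
python3 -m jog '[[[0,0,0.001],[0,0,0]],[[0,0,0.001],[0,0,0]]]'|sed -n '2p;4p'
```

```text
tool_pos: [0.4779, 0.0314, 0.1874]
contact_force: [0.3, -0.0, 3.5]
tool_pos: [0.4781, 0.0314, 0.1873]
contact_force: [-0.6, 0.3, 7.3]
```

```bash
python3 -m jog '[[[0,0,0.001],[0,0,0]],[[0,0,0.001],[0,0,0]]]'|sed -n '2p;4p'
python3 -m jog '[[[0,0,0.001],[0,0,0]],[[0,0,0.001],[0,0,0]]]'|sed -n '2p;4p'
```

```text
tool_pos: [0.4782, 0.0314, 0.1867]
contact_force: [-2.2, -0.4, 8.5]
tool_pos: [0.4782, 0.0314, 0.186]
contact_force: [-1.6, 0.1, 9.7]
```

```bash
python3 -m jog '[[[0,0,0.001],[0,0,0]],[[0,0,0.0015],[0,0,0]],[[0,0,0.0015],[0,0,0]]]'|sed -n '2p;4p'
python3 -m jog '[[[0,0,0.001],[0,0,0]],[[0,0,0.001],[0,0,0]]]'|sed -n '2p;4p'
```

```text
tool_pos: [0.4783, 0.0314, 0.1851]
contact_force: [-2.2, -0.6, 11.9]
tool_pos: [0.4784, 0.0314, 0.1844]
contact_force: [-2.7, -0.0, 12.7]
```

```bash
python3 -m jog '[[[0,0,0.001],[0,0,0]],[[0,0,0.001],[0,0,0]],[[0,0,0.001],[0,0,0]]]'|sed -n '2p;4p'
python3 -c "
from h import *
d=grab('side');o=ctrl.get_obs();print(o['contact_force'],o['tool_pos'])"
```

```text
tool_pos: [0.4785, 0.0313, 0.1838]
contact_force: [-2.7, 0.4, 13.3]
[-3.71362814 -0.28015939 13.97007332] [0.47843614 0.03137371 0.1837691 ]
```

```bash
python3 -m jog '[[[0,0,-0.002],[0,0,0]],[[0,0,-0.004],[0,0,0]],[[0,0,-0.005],[0,0,0]],[[0,0,-0.005],[0,0,0]]]'|sed -n '2p;4p'
```

```text
tool_pos: [0.4781, 0.0314, 0.1872]
contact_force: [-1.4, 0.2, 7.8]
```

```bash
python3 -m jog '[[[0,0,-0.0008],[0,0,0]],[[0,0,-0.0008],[0,0,0]]]'|sed -n '2p;4p'
python3 -m jog '[[[0,0,0],[0,0,0]],[[0,0,0],[0,0,0]],[[0,0,0],[0,0,0]],[[0,0,0],[0,0,0]]]' 0.6
python3 -m jog '[[[0,0,-0.02],[0,0,0]],[[0,0,-0.06],[0,0,0]],[[0,0,-0.1],[0,0,0]],[[0,0,-0.12],[0,0,0]],[[0,0,-0.12],[0,0,0]]]'|sed -n '1,2p;4,5p'
python3 - <<'E'
from h import *
import pickle
e=grab('wrist','w6.png');pickle.dump(e,open('w6.pkl','wb'));d=grab('side','s6.png');pickle.dump(d,open('s6.pkl','wb'))
u=proj(e,(.477,.035,.12)).astype(int);print(u)
A=cv2.resize(e['image'][max(0,u[1]-75):max(0,u[1]-75)+150,u[0]-50:u[0]+50],(400,600),interpolation=2)
B=cv2.resize(d['image'][167:242,238:288],(400,600),interpolation=2)
cv2.imwrite('pics/c6.png',np.hstack([A,B]))
E
```

```text
tool_pos: [0.478, 0.0314, 0.1873]
contact_force: [0.1, -0.8, 5.5]
t: 12.15
tool_pos: [0.4774, 0.0315, 0.186]
tool_rot: [-2.117, -2.319, 0.001]
contact_force: [-0.4, -0.7, -0.3]
opening: 0.0514
grip_force: 0.0
t: 12.65
tool_pos: [0.4794, 0.0313, 0.311]
contact_force: [0.3, 0.1, 0.4]
opening: 0.0512
[279 178]
```

View pics/c6.png

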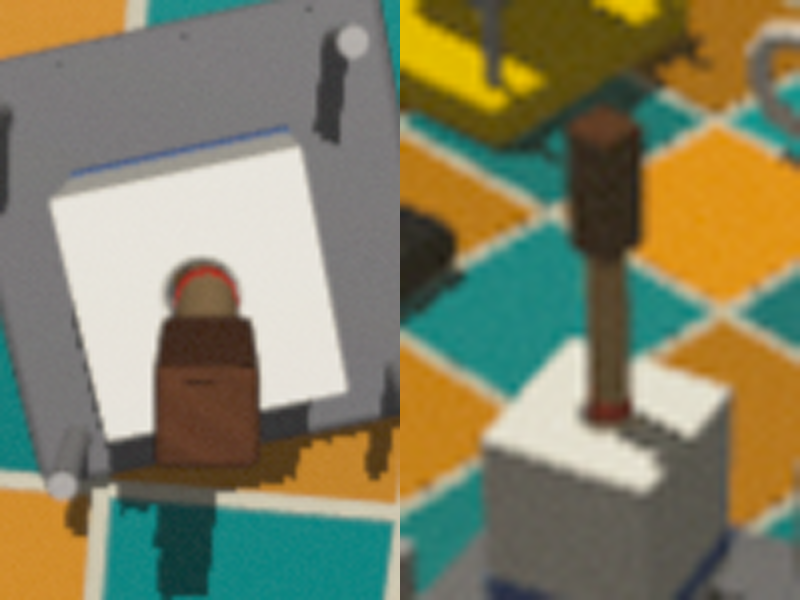

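The stick stands in the bore on its own. In the side view the red band shows fully above the rim at crop (608,410), so the switch goes to green.

```bash
python3 g.py 0.456 0.2925 0.30 7.1
```

```text
t 12.75 shift [0.262  0.0021 0.0062] turn [-0.0004 -0.     -0.0329] F [ 0.05  0.39 -1.  ] op 0.051338921224960796
```

```bash
python3 -m jog '[[[0.05,0,0],[0,0,-0.033]],[[0.1,0,0],[0,0,-0.033]],[[0.15,0,0],[0,0,-0.033]],[[0.2,0.001,0],[0,0,-0.033]],[[0.25,0.002,0],[0,0,-0.033]]]' 0 60|head -2
python3 -m jog '[[[0.012,0,0],[0,0,0]],[[0.012,0,0],[0,0,0]],[[0.012,0,0],[0,0,0]]]'|sed -n '1,2p;4,5p'
python3 g.py 0.456 0.2925 0.10 7.1
```

```text
t: 13.25
tool_pos: [0.4556, 0.2821, 0.3039]
t: 13.55
tool_pos: [0.4552, 0.2916, 0.305]
contact_force: [0.7, -0.2, -0.6]
opening: 0.0001
t 13.55 shift [0.0012 0.0015 0.205 ] turn [-0.0026  0.0016 -0.0001] F [ 0.68 -0.24 -0.64] op 0.00012776418932887608
```

```bash
python3 -m jog '[[[0.001,0,0.05],[0,0,0]],[[0.001,0,0.1],[0,0,0]],[[0.001,0,0.15],[0,0,0]],[[0.001,0,0.19],[0,0,0]],[[0.001,0,0.204],[0,0,0]]]'|head -2
python3 -m jog '[[[0,0.01,0],[0,0,0]],[[0,0.02,0],[0,0,0]],[[0,0.03,0],[0,0,0]],[[0,0.04,0],[0,0,0]],[[0,0.045,0],[0,0,0]]]'|sed -n '1,2p;4p'
```

```text
t: 14.05
tool_pos: [0.4525, 0.29, 0.0971]
t: 14.55
tool_pos: [0.5024, 0.2996, 0.1047]
contact_force: [-0.4, -0.0, 0.4]
```

```bash
python3 -m jog '[[[0,0.004,0],[0,0,0]],[[0,0.008,0],[0,0,0]],[[0,0.008,0],[0,0,0]]]'|sed -n '1,2p;4p'
python3 -m jog '[[[0,0.003,0],[0,0,0]],[[0,0.005,0],[0,0,0]],[[0,0.005,0],[0,0,0]]]'|sed -n '1,2p;4p'
```

```text
t: 14.85
tool_pos: [0.5084, 0.3001, 0.1027]
contact_force: [-0.3, -0.3, -0.9]
t: 15.15
tool_pos: [0.5129, 0.3006, 0.1025]
contact_force: [-0.5, -0.4, 0.1]
```

```bash
python3 -m jog '[[[0,0.002,0],[0,0,0]],[[0,0.004,0],[0,0,0]],[[0,0.004,0],[0,0,0]]]'|sed -n '1,2p;4p'
python3 - <<'E'
from h import *
for n in('top','side'):
    d=grab(n,n+'7.png');h=cv2.cvtColor(d['image'],cv2.COLOR_BGR2HSV)
    m=cv2.inRange(h,(22,140,80),(34,255,255)); m[:, :0]=0
    c=proj(d,(.544,.305,.114)).astype(int);print('expect',c)
    nn,l,s,ce=cv2.connectedComponentsWithStats(m)
    for i in range(1,nn):
        if s[i,4]>8 and np.hypot(*(ce[i]-c))<40: print(n,s[i],ce[i],onz(d,ce[i],.114))
E
```

```text
t: 15.45
tool_pos: [0.5172, 0.3011, 0.1027]
contact_force: [-0.6, 0.6, 0.4]
expect [172 209]
expect [218 169]
side [236 139  24  26 488] [247.72540984 151.31147541] [0.68610095 0.32789079 0.114     ]
side [224 161  50  24 654] [248.68195719 171.6529052 ] [0.60016475 0.22964895 0.114     ]
side [216 165   5   8  29] [218.         168.51724138] [0.54712472 0.31167397 0.114     ]
```

```bash
python3 -m jog '[[[0,0.002,0],[0,0,0]],[[0,0.003,0],[0,0,0]],[[0,0.003,0],[0,0,0]]]'|sed -n '1,2p;4p'
python3 -m jog '[[[0,0.002,0],[0,0,0]],[[0,0.003,0],[0,0,0]],[[0,0.003,0],[0,0,0]]]'|sed -n '1,2p;4p'
```

```text
t: 15.85
tool_pos: [0.5198, 0.3015, 0.1027]
contact_force: [-2.0, 0.2, -0.2]
t: 16.15
tool_pos: [0.5204, 0.3016, 0.1024]
contact_force: [-10.0, -1.3, 5.5]
```

The lever is on its stop (10 N). I'll back off, rise and check.

```bash
python3 -m jog '[[[0,-0.02,0],[0,0,0]],[[0,-0.05,0],[0,0,0]],[[0,-0.06,-0.04],[0,0,0]],[[0,-0.06,-0.09],[0,0,0]],[[0,-0.06,-0.14],[0,0,0]]]'|sed -n '1,2p;4p'
python3 -m jog '[[[0,-0.05,-0.05],[0,0,0]],[[0,-0.10,-0.1],[0,0,0]],[[0,-0.10,-0.1],[0,0,0]],[[0,-0.1,-0.1],[0,0,0]]]'|sed -n '1,2p;4p'
python3 - <<'E'
from h import *
import pickle
for n in('top','side'):
    d=grab(n,n+'8.png');h=cv2.cvtColor(d['image'],cv2.COLOR_BGR2HSV)
    d0=pickle.load(open(n+'.pkl','rb'))
    for k,dd in(('before',d0),('now',d)):
        m=cv2.inRange(cv2.cvtColor(dd['image'],cv2.COLOR_BGR2HSV),(20,120,70),(35,255,255))
        c=proj(d,(.525,.305,.118)).astype(int)
        nn,l,s,ce=cv2.connectedComponentsWithStats(m)
        for i in range(1,nn):
            if 15<s[i,4]<200 and np.hypot(*(ce[i]-c))<25: print(n,k,s[i],ce[i],'exp',proj(d,(.5443,.3055,.114)),onz(d,ce[i],.114)[:2])
    df=cv2.absdiff(d['image'],d0['image']).max(2)>60
    if n=='side':
        nn,l,s,ce=cv2.connectedComponentsWithStats(df.astype(np.uint8))
        for i in range(1,nn):
            if s[i,4]>40: print('diff',s[i])
E
```

```text
t: 16.65
tool_pos: [0.4628, 0.2942, 0.244]
contact_force: [0.9, -0.3, -0.4]
t: 17.05
tool_pos: [0.3639, 0.283, 0.35]
contact_force: [0.1, -0.4, 0.2]
top before [168 218  10   9  73] [172.52054795 222.21917808] exp [172.72412426 209.00480682] [0.50879848 0.30493756]
top now [168 204  10  10  77] [172.22077922 208.61038961] exp [172.72412426 209.00480682] [0.54536084 0.30690587]
side before [204 167   9   9  61] [208.2295082  171.08196721] exp [218.55048452 169.57085282] [0.51674953 0.32127052]
side now [213 165   9   9  54] [217.37037037 169.09259259] exp [218.55048452 169.57085282] [0.54359267 0.31036539]
diff [   0    0   77   35 1796]
diff [ 78   0  31  38 869]
diff [ 114    0   51   35 1243]
diff [ 125   41   48   75 1647]
diff [ 28  97  31  43 434]
diff [214 165   8  17  74]
diff [258 181  10  37 233]
diff [  96  215   87  175 3821]
diff [  0 237  35  36 692]
diff [ 61 237  24   4  42]
diff [ 89 241   8  28  99]
diff [ 185  253   78  167 5472]
diff [364 254  16  38 279]
diff [ 15 284  20  11  83]
diff [369 293  15  14  85]
diff [  0 316  43  35 994]
diff [   7  354   61   66 1895]
```

```bash
python3 -c "
from station import job
print(job.finish_job())"
```

```text
the job is handed in; nothing more can be done
None
```

The job is handed in at about 17 s of the 51 s allowed. The stick was pressed onto the bore's hard bottom (peak about 14 N, cartridge sunk roughly 3 mm) and left standing. Its red band showed above the rim, so I threw the toggle fully to the green dot, confirmed by contact with the stop and by both cameras; no verdict came back.

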